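# Clear the mirror box and hold its sprung cover at the index

## Task

Lift the blue gauge tray off the cover of the grey mirror inspection box and set it down upright near the middle of the rubber mat, without dropping or tipping it. Then take the cover by its handle, lift it against its spring until the pin on its side stands at the white line of the black index clamp on the quadrant, and finish still holding it steady there, gripper on the cover, so that the inspector can look into the mirror. Leave the index clamp where it is set and do not disturb the tubes and the brass plug.

Things in the scene. Friction and masses are not known exactly. Their poses are not given: they have to be found in the camera images.
- case: Grey steel inspection box, fixed, 190 (its x) x 200 (its y) x 80 mm high without cover. Origin: centre of underside, on the bench; z up. Cover hinged along its +x top edge (95 mm from centre), handle on its -x side, towards the robot. On its +y side a steel quadrant arc (6 mm bar, 124 mm from the centre plane, radius 105 mm about the hinge) rises to 175 mm above the bench.
- cover: Grey plate 190 x 200 x 10 mm, about 0.4 kg. Origin: on the hinge line, mid width, 80 mm above the bench; the plate reaches from there along its -x and is 10 mm thick along +z. Hinge = its y axis, parallel to the box's y. Shut, its axes are the box's. Spring and weight press it shut: about 5 N at the handle, square to its radius, to start, 7 N at 0.75 rad; let go, it falls shut.
- cover_handle (a point): Middle of the handle's grip bar: round steel, 10 mm thick, parallel to the hinge, 100 mm between its posts, bar centre 36 mm above the cover's top face. In the cover's frame 168 mm along -x and 46 mm along +z from the hinge line (126 mm above the bench when shut).
- cover_pin (a point): End of the short 6 mm steel pin that sticks out 14 mm from the cover's +y side edge; 105 mm along -x, 114 mm along +y, 5 mm along +z from the cover's origin, turning with the cover.
- index_line (a point): White line of the index clamp, a black plastic block 18 mm high along the quadrant, clamped at a different place each time (22 to 43 degrees of cover opening). The point lies just inside the block, where the pin's end comes when the cover is at the set angle: it and point cover_pin then coincide.
- index (a joint): Setting of the index clamp in rad: the opening angle of the cover (0 = shut) at which its pin stands at the white line. It is stiff and must stay as set.
- tray: Blue plastic gauge tray, 60 (its x) x 110 (its y) x 30 mm high, walls 4 mm, three brass plugs fixed inside up to 24 mm above its underside; about 0.2 kg. Origin: centre of underside; z up. Starts on the shut cover, 90 mm above the bench, behind the handle, long side roughly along the hinge. Can be gripped from above across its 60 mm width.
- mat: Black rubber mat lying on the bench, fixed, 220 (its x) x 170 (its y) x 4 mm thick. Origin: centre of its underside on the bench. It lies to one side of the box, left or right.
- tube_tall: Bystander: loose black plastic tube standing upright beyond the work, 68 mm outer diameter, 100 mm high. Origin: centre of its foot.
- tube_short: Bystander: loose black plastic tube standing upright beyond the work, 68 mm outer diameter, 60 mm high. Origin: centre of its foot.
- plug: Bystander: loose brass plug standing upright nearest the robot, 36 mm diameter, 45 mm high. Origin: centre of its foot.
There are look-alikes about, which are no part of the job. Several things have the shape of the tray; the one meant has the colours described above.

How it is judged (in metres and radians):
On the way:
1. the tray stands upright near the middle of the mat, let go, while the cover is still shut (x of tray in the frame of mat between -0.06 and 0.06 m and y of tray in the frame of mat between -0.045 and 0.045 m and z of tray in the frame of mat below 0.01 m and angle between tray's own z axis and vertical below 0.1 rad and linear speed of tray below 0.05 m/s and contact force between the fingers and tray below 0.1 N and angle between the z axis of cover and the z axis of case, either way round below 0.1 rad), for 0.2 s.
At the end, for the whole second after the job is handed in: Tray upright, at rest and untouched on the mat, centre within 60 mm (mat x) and 45 mm (mat y) of the mat's centre. Fingers hold the cover (over 1.5 N) still, its pin within 9 mm of the white line. Index clamp moved under 6 mm, bystanders under 30 mm (x of tray in the frame of mat between -0.06 and 0.06 m and y of tray in the frame of mat between -0.045 and 0.045 m and z of tray in the frame of mat below 0.01 m and angle between tray's own z axis and vertical below 0.1 rad and linear speed of tray below 0.05 m/s and contact force between the fingers and tray below 0.1 N and distance between cover_pin and index_line below 0.009 m and angular speed of cover below 0.1 rad/s and contact force between the fingers and cover above 1.5 N and distance of index_line from where it was at the start of the episode below 0.006 m and distance of each of tube_tall, tube_short, plug from where it was at the start of the episode below 0.03 m); the arm keeps its last pose, push and grip.
It fails at once if the tray is tipped more than 0.6 rad (angle between tray's own z axis and vertical above 0.6 rad).
It fails at once if the tray is dropped (falls freely faster than 0.6 m/s) (contact force between tray and anything else below 0.02 N and linear speed of tray above 0.6 m/s).
It fails at once if the index clamp is pushed along the quadrant by more than 6 mm (distance of index_line from where it was at the start of the episode above 0.006 m).
It fails at once if a tube or the plug is moved by more than 30 mm (distance of any of tube_tall, tube_short, plug from where it was at the start of the episode above 0.03 m).
It also fails if it takes over 61 s, if anything falls off the work surface, if the arm or the gripper's body presses on something with over 40 N, if the wrist force passes 120 N, or if a joint passes its speed limit or range.

## Robot

A 6-joint arm with a two-finger parallel gripper is mounted at the origin on the work surface. World frame = base frame: x ahead of the robot, y to its left, z up, the work surface at z = 0. Lengths are in m, angles in degrees, forces in N, time in s.
With the tool pointing down it reaches from about 0.35 to 0.975 m from the base axis. Payload 17.4 kg.
Tool frame: the origin (TCP) lies at the centre of the arm's flange, where the gripper is bolted on; the fingertips stand 173 mm ahead of it and the grasp point (between the pads) lies 155 mm ahead of it; x points along the fingers, z is the direction in which the jaws open and shut, and the axes are right-handed (so a half turn about x gives the same grasp; the last joint's range is limited). The gripper opens to 85 mm and grips with 20 to 120 N. Pads are 22 mm wide; open, the fingers measure 114 mm over their backs; the gripper's body (76 mm by 85 mm) begins 54 mm behind the grasp point. The pads swing forward as they close: fully open they stand 13 mm farther back than shut.
Start: joints at [64.985, 6.646, 82.598, -0, 90.757, -2.166], TCP at [0.262, 0.622, 0.405] pointing down, gripper open.
Joint ranges: [-162.19, 162.19], [-47.58, 125.68], [4.15, 143.07], [-65.23, 245.23], [0.69, 171.88], [-170.13, 170.13]. Speed limits (degrees/s): [108.29, 108.29, 127.2, 180, 180, 180].

## Interface

Orientations are given as [roll, pitch, yaw] about the fixed x, y, z axes, in that order (R = Rz(yaw) Ry(pitch) Rx(roll)).
In Python, from rig import get_obs, imaging, workorder gives the robot as it stands.
- The arm moves only by the tool jog_arm, never from a script. Its argument "targets" is a list of rows, each a list of 7 numbers: the shift along the tool's x, y, z in cm, then the turn, a rotation vector about the tool's x, y, z in rad, then the closure, from -1 (fully open) to 1 (shut). A call has exactly 8 rows; each row shifts and turns the commanded pose from where the row before left it, along the tool's axes as they then stand; what a row does not reach is not made up. A row lasts 1/8 s, in which the tool goes at most 62.5 mm and 10.7 degrees, less where a joint would pass 70% of its speed; a pose out of reach is approached as far as the arm can. A call with a gripper value outside its range is refused whole. The fingers move at their own pace and stop on an object; "force" is the grip in N (left out, the last holds). Time passes only in rows, so rows that do not move let the fingers close, or fill a call up. It gives the time, the measured TCP pose, the force and the opening at its end, in the units of the state.
- get_obs(): the state, without advancing time (a new reading comes with each control period).
- imaging.camera(name): name is "scene" or "top" or "wrist"; returns a dict with "img" (384x512x3 uint8, blue, green, red), "intrinsics" (3x3 intrinsics, pixels), "k1" (the pictures are not rectified: a ray, as slopes to the right and down, at radius r is drawn at 1 + k1 r^2 times it, then the intrinsics apply), "T" (4x4, takes a point from camera to world coordinates). Camera axes: x right, y down, z forward; pixel columns grow to the right and rows downward; lengths in m; the calibration is good to about 2 mm. A picture is of the moment at which its call begins. There is no depth.
- workorder.hand_in(): hands the job in, once; it reports no verdict.
The state is a dict: "clock": time; "joint_pos": joint angles; "joint_vel": joint speeds; "tau": joint torques, N m; "eef_pos": TCP position; "tcp_rot": TCP orientation; "force": force on the tool from outside, world axes, zero at the start; "wrist_torque": the same for the moment, N m; "width": finger opening in m.
Only numpy, scipy, OpenCV 4.12 (cv2) and the standard library are available. Lean on these libraries where they do the work, as an engineer would, in place of code of your own. Each camera call takes 0.05 s, during which the arm holds its last target.

## Working session

There is one attempt and no reset: what is moved stays moved. The work goes in short steps, Python scripts to look and compute and a tool call to move; the robot and the scene stay as the last step left them, time stands still between calls to the robot, and variables do not carry over. Pictures are saved under pics/ and viewed, and the job is handed in when it is done.

Besides the shell and the picture viewer there is one more tool, called after ">>>" as name(argument=value, ...), one argument or row to a line, values as JSON. jog_arm: Moves the arm, as the interface text tells. Its arguments: {"type":"object","properties":{"targets":{"type":"array"},"force":{"type":"number"}},"required":["targets"]}

```bash
ls; mkdir -p pics; python3 - <<'E'
from rig import get_obs, imaging
import cv2,numpy as np
print(get_obs())
for n in ["scene","top","wrist"]:
    c=imaging.camera(n); cv2.imwrite(f"pics/{n}0.png",c["img"]); np.savez(f"pics/{n}0.npz",**c)
    print(n,c["intrinsics"].tolist(),c["k1"],np.round(c["T"],3).tolist())
E
```

```text
pics
{'clock': 0.0, 'joint_pos': array([ 6.49873639e+01,  6.67624938e+00,  8.26358393e+01, -1.48635188e-03,
        9.07571414e+01, -2.16826707e+00]), 'joint_vel': array([-0.09605081, -0.02819649,  0.07403567,  0.00479258, -0.03797754,
        0.12159724]), 'tau': array([ 4.61995387e-04, -7.31966829e+01, -6.32512879e+01, -6.57062074e-06,
        6.02158980e-03, -9.50526953e-06]), 'eef_pos': array([0.26210045, 0.62205523, 0.40393603]), 'tcp_rot': array([ 179.0615796 ,   89.93075388, -113.78280818]), 'force': array([ 0.26871798,  0.59597999, -0.41778498]), 'wrist_torque': array([-0.00231289,  0.03404865,  0.02910709]), 'width': 0.08525043860686}
scene [[381.53081970668967, 0.0, 253.67906040848757], [0.0, 381.53081970668967, 190.29434348016113], [0.0, 0.0, 1.0]] 0.011583327951270508 [[0.156, 0.539, -0.828, 1.175], [0.988, -0.066, 0.143, -0.083], [0.022, -0.84, -0.542, 0.472], [0.0, 0.0, 0.0, 1.0]]
top [[434.61328436573945, 0.0, 256.40096149210865], [0.0, 434.61328436573945, 196.70267683707849], [0.0, 0.0, 1.0]] -0.0465967284661472 [[-0.011, -0.975, 0.223, 0.386], [-1.0, 0.011, 0.001, 0.023], [-0.004, -0.223, -0.975, 0.969], [0.0, 0.0, 0.0, 1.0]]
wrist [[334.8133603740134, 0.0, 254.883083257773], [0.0, 334.8133603740134, 194.75255532523934], [0.0, 0.0, 1.0]] -0.021440801279861397 [[0.389, 0.874, 0.292, 0.187], [0.921, -0.369, -0.126, 0.654], [-0.002, 0.318, -0.948, 0.373], [0.0, 0.0, 0.0, 1.0]]
```

View pics/scene0.png

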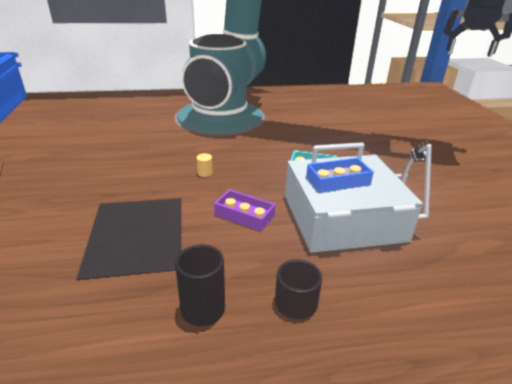

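View pics/top0.png

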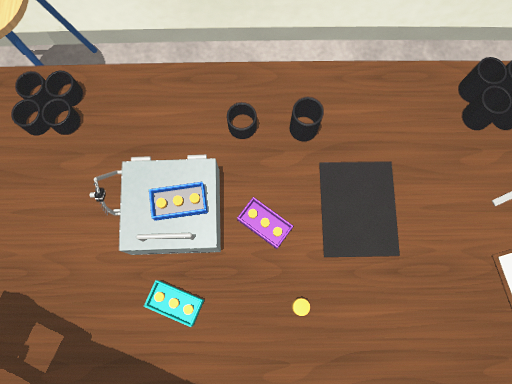

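View pics/wrist0.png

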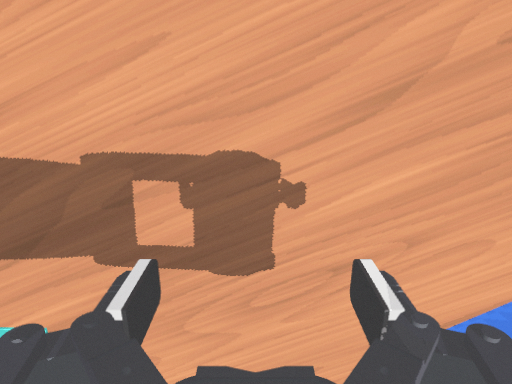

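```bash
cat > h.py <<'E'
import cv2,numpy as np
from scipy.spatial.transform import Rotation as R
def ray(c,uv):
    uv=np.array(uv,float).reshape(-1,1,2)
    s=cv2.undistortPoints(uv,c["intrinsics"],np.array([float(c["k1"]),0,0,0])).reshape(-1,2)
    d=np.c_[s,np.ones(len(s))]@c["T"][:3,:3].T
    return c["T"][:3,3],d
def onz(c,uv,z):
    o,d=ray(c,uv); t=(z-o[2])/d[:,2]; return o+d*t[:,None]
def proj(c,P):
    Ti=np.linalg.inv(c["T"]); P=np.array(P,float).reshape(-1,3)
    return cv2.projectPoints(P,cv2.Rodrigues(Ti[:3,:3])[0],Ti[:3,3],c["intrinsics"],np.array([float(c["k1"]),0,0,0]))[0].reshape(-1,2)
def load(n): return dict(np.load(f"pics/{n}.npz"))
def tri(c1,u1,c2,u2):
    o1,d1=ray(c1,u1);o2,d2=ray(c2,u2);d1=d1[0];d2=d2[0]
    A=np.c_[d1,-d2]; t=np.linalg.lstsq(A,o2-o1,rcond=None)[0]
    p,q=o1+t[0]*d1,o2+t[1]*d2
    return (p+q)/2,np.linalg.norm(p-q)
def blob(m,k=0):
    cs=sorted(cv2.findContours(m.astype(np.uint8),cv2.RETR_EXTERNAL,cv2.CHAIN_APPROX_NONE)[0],key=cv2.contourArea)[::-1]
    return cs[k]
E
python3 - <<'E'
from h import *
c=load("top0"); im=c["img"]; hsv=cv2.cvtColor(im,cv2.COLOR_BGR2HSV)
def rect(m,z,name,roi):
    M=np.zeros(im.shape[:2],np.uint8); x0,y0,x1,y1=roi; M[y0:y1,x0:x1]=m[y0:y1,x0:x1]
    ct=blob(M); P=onz(c,ct.reshape(-1,2),z)[:,:2].astype(np.float32)
    r=cv2.minAreaRect(P); print(name,np.round(r[0],4),np.round(r[1],4),round(r[2],2),np.round(cv2.boxPoints(r),4).tolist()); return ct
H,S,V=cv2.split(hsv)
rect((H>105)&(H<128)&(S>150),0.12,"tray",(140,170,220,230))
rect((V<70)&(S<80),0.004,"mat",(310,150,410,265))
rect(((S<60)&(V>120))|((H>100)&(H<128)&(S>120)),0.09,"cover",(121,150,225,256))
print(hsv[207,360],hsv[235,140],hsv[236,165])
crop=cv2.resize(im[140:265,80:235],None,fx=5,fy=4.8/1,interpolation=cv2.INTER_CUBIC);crop=cv2.resize(im[140:260,80:235],None,fx=5,fy=5,interpolation=cv2.INTER_CUBIC);cv2.imwrite("pics/crop_top.png",crop)
s=load("scene0")["img"]; cv2.imwrite("pics/crop_scene.png",cv2.resize(s[130:250,280:440],None,fx=5,fy=5,interpolation=cv2.INTER_CUBIC))
E
```

```text
tray [0.5735 0.1815] [0.0639 0.1105] 7.71 [[0.5343999862670898, 0.23190000653266907], [0.5491999983787537, 0.12240000069141388], [0.6126000285148621, 0.13099999725818634], [0.5976999998092651, 0.24050000309944153]]
mat [ 0.5778 -0.2066] [0.2167 0.1678] 0.27 [[0.4690999984741211, -0.12319999933242798], [0.4699000120162964, -0.29109999537467957], [0.6866000294685364, -0.28999999165534973], [0.6858000159263611, -0.12219999730587006]]
cover [0.5754 0.206 ] [0.2119 0.2001] 2.98 [[0.4643999934196472, 0.3005000054836273], [0.4747999906539917, 0.1005999967455864], [0.6865000128746033, 0.11159999668598175], [0.6761000156402588, 0.31150001287460327]]
[ 0 12 62] [ 30   7 220] [ 30   3 236]
```

View pics/crop_top.png

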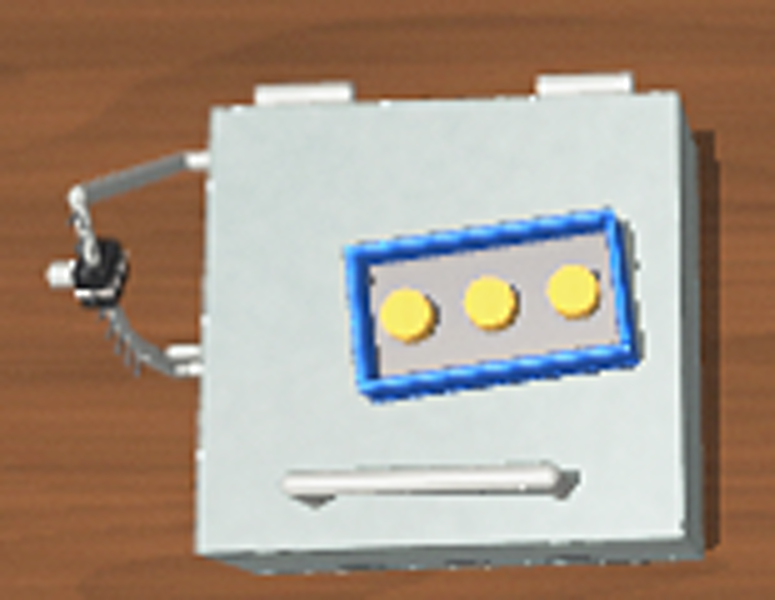

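View pics/crop_scene.png

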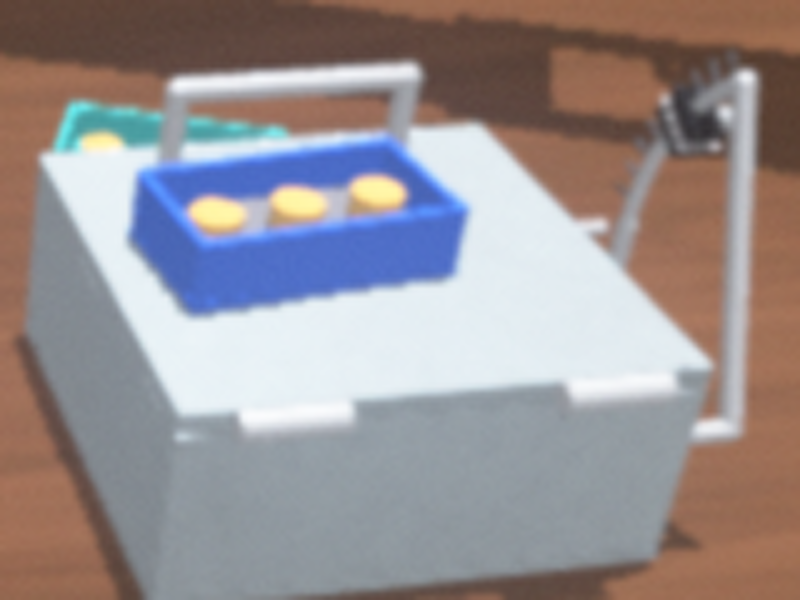

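The blue tray is at top-view pixel (178,201), on the cover. Its look-alikes are the purple tray at (265,222) and the cyan one at (174,303). In the crop, the tray has blue walls and three brass plugs and sits behind the handle, so it is the right one. Next I measure the box, the handle and the clamp.

```bash
python3 - <<'E'
from h import *
c=load("top0"); s=load("scene0")
K=lambda p:[[80+x/5-0.4,140+y/5-0.4] for x,y in p]
P=onz(c,K([(213,108),(680,94),(684,540),(197,552)]),0.09); print("cover corners",np.round(P,4).tolist())
for a,b in [(0,1),(1,2),(2,3),(3,0)]: print(round(np.linalg.norm(P[a]-P[b]),4), round(np.degrees(np.arctan2(*(P[b]-P[a])[[1,0]])),2))
print("center",P.mean(0))
H=onz(c,K([(285,484),(555,474)]),0.129); print("handle",np.round(H,4).tolist(), H.mean(0), np.linalg.norm(H[0]-H[1]))
KS=lambda p:[[280+x/5-0.4,130+y/5-0.4] for x,y in p]
# handle via triangulation ends (scene 415,72 & 178,85)
for a,b in [((285,484),(415,73)),((555,474),(178,85))]: print("tri handle",tri(c,K([a]),s,KS([b])))
print("clamp tri",tri(c,K([(102,272)]),s,KS([(688,120)])))
cen=P.mean(0)
yaw=np.degrees(np.arctan2(*(H[0]-H[1])[[1,0]]))-90; print("yaw handle",yaw)
print("plug,tubes",onz(c,[(301,307),(242,120),(306,115)],[0.045,0.06,0.1]))
E
```

```text
cover corners [[0.6678, 0.3086, 0.09], [0.6713, 0.1095, 0.09], [0.4822, 0.106, 0.09], [0.4791, 0.3043, 0.09]]
0.1992 -88.98
0.1891 -178.93
0.1983 90.9
0.1887 1.33
center [0.57513202 0.20709966 0.09      ]
handle [[0.5013, 0.2586, 0.129], [0.5042, 0.1529, 0.129]] [0.50272052 0.20573224 0.129     ] 0.10576925501820547
tri handle (array([0.50172352, 0.25972875, 0.12722638]), np.float64(0.001286409260121056))
tri handle (array([0.50479426, 0.15502344, 0.12893489]), np.float64(0.004379490777450596))
clamp tri (array([0.58406365, 0.33201441, 0.14335459]), np.float64(0.0011812421099506025))
yaw handle 1.5885824887822935
plug,tubes [[ 0.36222323 -0.06581674  0.045     ]
 [ 0.77057571  0.05428562  0.06      ]
 [ 0.76358283 -0.08463877  0.1       ]]
```

```bash
cat >> h.py <<'E'
def plan(tp,ax_x,ax_z):
    """tool-frame shift [cm] and rotvec from measured pose to target (TCP pos tp, tool x and z axes)"""
    from rig import get_obs
    o=get_obs(); A=R.from_euler('xyz',o["tcp_rot"],degrees=True)
    x=np.array(ax_x,float);x/=np.linalg.norm(x); z=np.array(ax_z,float); z-=z@x*x; z/=np.linalg.norm(z)
    B=R.from_matrix(np.c_[x,np.cross(z,x),z])
    d=np.array(tp)-o["eef_pos"]
    print("t",round(o["clock"],2),"axes cols\n",np.round(A.as_matrix(),3))
    print("rot (tool)",np.round((A.inv()*B).as_rotvec(),4))
    print("shift world cm",np.round(d*100,2)," in current tool",np.round(A.inv().apply(d)*100,2)," in target tool",np.round(B.inv().apply(d)*100,2))
    print("F",np.round(o["force"],1),"width",round(o["width"],4),"joints",np.round(o["joint_pos"],1))
E
python3 - <<'E'
from h import *
a=np.radians(7.7)
for s in (1,-1): plan([0.5755,0.1815,0.36],[0,0,-1],[s*np.cos(a),s*np.sin(a),0])
E
```

```text
t 0.15 axes cols
 [[-0.    -0.922  0.388]
 [-0.001  0.388  0.922]
 [-1.     0.    -0.001]]
rot (tool) [ 1.0376e+00 -8.0000e-04  4.0000e-04]
shift world cm [ 31.34 -44.05  -4.41]  in current tool [  4.44 -45.99 -28.42]  in target tool [  4.41 -47.86  25.15]
F [-0.8  0.  -0.2] width 0.0853 joints [65.   6.7 82.6  0.  90.8 -2.2]
t 0.15 axes cols
 [[-0.    -0.922  0.388]
 [-0.001  0.388  0.922]
 [-1.     0.    -0.001]]
rot (tool) [-2.104e+00 -5.000e-04 -1.000e-03]
shift world cm [ 31.34 -44.05  -4.41]  in current tool [  4.44 -45.99 -28.42]  in target tool [  4.41  47.86 -25.15]
F [-0.8  0.  -0.2] width 0.0853 joints [65.   6.7 82.6  0.  90.8 -2.2]
```

>>> jog_arm(
  targets=[
    [0, 0, 0, 0.173, 0, 0, -1],
    [0, 0, 0, 0.173, 0, 0, -1],
    [0, 0, 0, 0.173, 0, 0, -1],
    [0, 0, 0, 0.173, 0, 0, -1],
    [0, 0, 0, 0.173, 0, 0, -1],
    [0, 0, 0, 0.173, 0, 0, -1],
    [0, -3, 1.5, 0, 0, 0, -1],
    [0, -3, 1.5, 0, 0, 0, -1],
  ],
  force=40,
)

```text
clock: 1.15
eef_pos: [0.3001, 0.566, 0.4043]
tcp_rot: [-125.0, 90.0, -117.3]
force: [-0.2, -0.2, 0.1]
width: 0.0856
```

```bash
python3 - <<'E'
from h import *
a=np.radians(7.7)
plan([0.5755,0.1815,0.36],[0,0,-1],[np.cos(a),np.sin(a),0])
E
```

```text
t 1.15 axes cols
 [[-0.    -0.134  0.991]
 [-0.001  0.991  0.134]
 [-1.    -0.001 -0.   ]]
rot (tool) [ 0.0003 -0.0004  0.0006]
shift world cm [ 27.54 -38.45  -4.43]  in current tool [  4.44 -41.8   22.13]  in target tool [  4.43 -41.8   22.14]
F [-0.2 -0.2  0.1] width 0.0856 joints [59.8  2.4 87.1 -0.  90.5 52.1]
```

>>> jog_arm(
  targets=[
    [0, -4.2, 2.2, 0, 0, 0, -1],
    [0, -4.2, 2.2, 0, 0, 0, -1],
    [0, -4.2, 2.2, 0, 0, 0, -1],
    [0, -4.2, 2.2, 0, 0, 0, -1],
    [0, -4.2, 2.2, 0, 0, 0, -1],
    [0, -4.2, 2.2, 0, 0, 0, -1],
    [0, -4.2, 2.2, 0, 0, 0, -1],
    [0, -4.2, 2.2, 0, 0, 0, -1],
  ],
)

```text
clock: 2.15
eef_pos: [0.5198, 0.2557, 0.4046]
tcp_rot: [169.3, 90.0, 177.0]
force: [-0.4, 0.2, 0.1]
width: 0.0856
```

>>> jog_arm(
  targets=[
    [0, -4.2, 2.2, 0, 0, 0, -1],
    [0, -4.2, 2.2, 0, 0, 0, -1],
    [2, 0, 0, 0, 0, 0, -1],
    [2, 0, 0, 0, 0, 0, -1],
    [0, 0, 0, 0, 0, 0, -1],
    [0, 0, 0, 0, 0, 0, -1],
    [0, 0, 0, 0, 0, 0, -1],
    [0, 0, 0, 0, 0, 0, -1],
  ],
)

```text
clock: 3.15
eef_pos: [0.5739, 0.18, 0.3653]
tcp_rot: [7.1, 89.9, 14.8]
force: [0.6, -0.6, -0.4]
width: 0.0854
```

```bash
python3 - <<'E'
from h import *
from rig import imaging
a=np.radians(7.7)
plan([0.5755,0.1815,0.266],[0,0,-1],[np.cos(a),np.sin(a),0])
c=imaging.camera("wrist"); cv2.imwrite("pics/wrist1.png",c["img"]); np.savez("pics/wrist1.npz",**c)
E
```

```text
t 3.15 axes cols
 [[ 0.001 -0.134  0.991]
 [ 0.     0.991  0.134]
 [-1.     0.     0.001]]
rot (tool) [-0.      0.0009 -0.0001]
shift world cm [ 0.16  0.15 -9.93]  in current tool [9.93 0.13 0.17]  in target tool [9.93 0.13 0.17]
F [ 0.6 -0.6 -0.4] width 0.0854 joints [15.  -1.7 94.9 -0.  86.8  7.3]
```

View pics/wrist1.png

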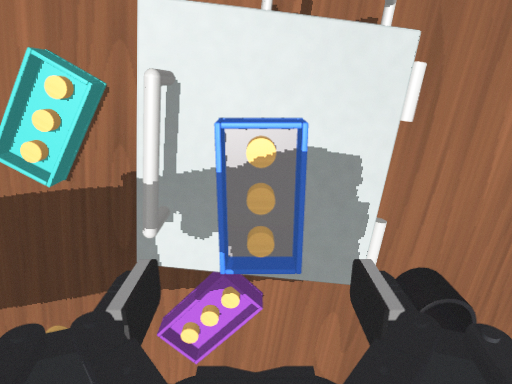

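The wrist view shows the blue tray squarely aligned, with rim corners near (215,119), (308,119), (302,273) and (220,273). The handle is at (151,150). I'll check the tray centre from this view.

```bash
python3 - <<'E'
from h import *
c=load("wrist1"); hsv=cv2.cvtColor(c["img"],cv2.COLOR_BGR2HSV);H,S,V=cv2.split(hsv)
m=(H>105)&(H<128)&(S>120); m[:100]=0;m[290:]=0
ct=blob(m); P=onz(c,ct.reshape(-1,2),0.12)[:,:2].astype(np.float32); r=cv2.minAreaRect(P); print(r)
P=onz(c,[(215,119),(307,119),(302,271),(220,271)],0.12); print(P,P.mean(0))
h=onz(c,[(152,75),(151,233)],0.128);print("handle",h,h.mean(0))
E
```

```text
((0.5773139595985413, 0.18543276190757751), (0.05929169803857803, 0.11199664324522018), 7.628875732421875)
[[0.54129229 0.23648868 0.12      ]
 [0.59846535 0.24414798 0.12      ]
 [0.6146517  0.1364357  0.12      ]
 [0.55525605 0.12851972 0.12      ]] [0.57741635 0.18639802 0.12      ]
handle [[0.50333649 0.25767865 0.128     ]
 [0.50637827 0.15647508 0.128     ]] [0.50485738 0.20707687 0.128     ]
```

>>> jog_arm(
  targets=[
    [0, 0.3, 0.3, 0, 0, 0, -1],
    [2, 0, 0, 0, 0, 0, -1],
    [2, 0, 0, 0, 0, 0, -1],
    [2, 0, 0, 0, 0, 0, -1],
    [2, 0, 0, 0, 0, 0, -1],
    [1.9, 0, 0, 0, 0, 0, -1],
    [0, 0, 0, 0, 0, 0, -1],
    [0, 0, 0, 0, 0, 0, -1],
  ],
)

```text
clock: 4.2
eef_pos: [0.5768, 0.1832, 0.2663]
tcp_rot: [6.7, 90.0, 14.4]
force: [0.5, 0.4, 1.1]
width: 0.0852
```

>>> jog_arm(
  targets=[
    [0, 0, 0, 0, 0, 0, 1],
    [0, 0, 0, 0, 0, 0, 1],
    [0, 0, 0, 0, 0, 0, 1],
    [0, 0, 0, 0, 0, 0, 1],
    [0, 0, 0, 0, 0, 0, 1],
    [0, 0, 0, 0, 0, 0, 1],
    [0, 0, 0, 0, 0, 0, 1],
    [0, 0, 0, 0, 0, 0, 1],
  ],
  force=40,
)

```text
clock: 5.2
eef_pos: [0.5767, 0.1831, 0.2668]
tcp_rot: [7.0, 89.9, 14.6]
force: [-1.6, -0.8, 5.7]
width: 0.059
```

```bash
python3 - <<'E'
from h import *
from rig import imaging
a=np.radians(7.7)
plan([0.5755,0.1815,0.336],[0,0,-1],[np.cos(a),np.sin(a),0])
for n in ("wrist","scene"):
    c=imaging.camera(n); cv2.imwrite(f"pics/{n}2.png",c["img"]); np.savez(f"pics/{n}2.npz",**c)
E
```

```text
t 5.2 axes cols
 [[ 0.001 -0.134  0.991]
 [ 0.     0.991  0.134]
 [-1.     0.     0.001]]
rot (tool) [-0.0004  0.0014 -0.0002]
shift world cm [-0.12 -0.16  6.92]  in current tool [-6.92 -0.15 -0.13]  in target tool [-6.92 -0.15 -0.14]
F [-1.6 -0.8  5.7] width 0.059 joints [ 15.2   2.1 100.5  -0.   77.4   7.5]
```

View pics/wrist2.png

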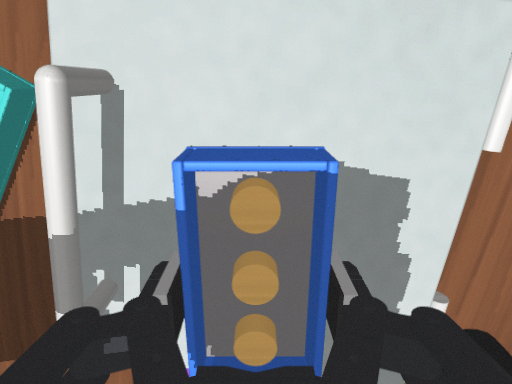

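View pics/scene2.png

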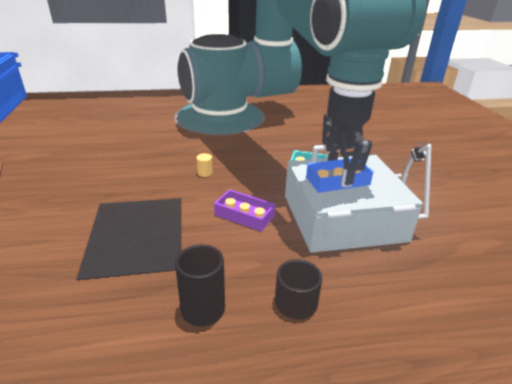

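The jaws hold the tray at 59 mm: wrist view, walls at (182,260) and (328,260) between the pads. Lifting.

>>> jog_arm(
  targets=[
    [-0.5, 0, 0, 0, 0, 0, 1],
    [-1, 0, 0, 0, 0, 0, 1],
    [-1.5, 0, 0, 0, 0, 0, 1],
    [-1.5, 0, 0, 0, 0, 0, 1],
    [-1.5, 0, 0, 0, 0, 0, 1],
    [-1.0, 0, 0, 0, 0, 0, 1],
    [0, 0, 0, 0, 0, 0, 1],
    [0, 0, 0, 0, 0, 0, 1],
  ],
)

```text
clock: 6.3
eef_pos: [0.5765, 0.1831, 0.3351]
tcp_rot: [-172.1, 90.0, -164.4]
force: [1.0, 0.2, -2.8]
width: 0.0591
```

```bash
python3 - <<'E'
from h import *
from rig import imaging
a=np.radians(7.7)
plan([0.579,-0.207,0.336],[0,0,-1],[np.cos(a),np.sin(a),0])
for n in ("top",):
    c=imaging.camera(n); cv2.imwrite(f"pics/{n}3.png",c["img"]); np.savez(f"pics/{n}3.npz",**c)
E
```

```text
t 6.3 axes cols
 [[-0.001 -0.134  0.991]
 [-0.     0.991  0.134]
 [-1.    -0.    -0.001]]
rot (tool) [-0.0004 -0.0008  0.0001]
shift world cm [  0.25 -39.01   0.09]  in current tool [ -0.08 -38.69  -4.96]  in target tool [ -0.09 -38.69  -4.98]
F [ 1.   0.2 -2.8] width 0.0591 joints [15.2 -0.5 96.5 -0.  84.   7.5]
```

View pics/top3.png

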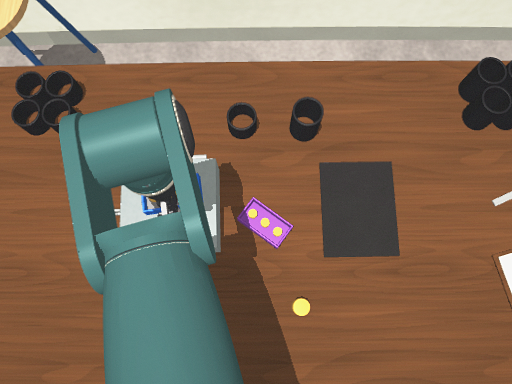

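The top view is mostly covered by the arm. The wrist force of about -2.8 N and the 59 mm opening show the tray is held. Carrying it to the mat.

>>> jog_arm(
  targets=[
    [0, -2, -0.3, 0, 0, 0, 1],
    [0, -4, -0.5, 0, 0, 0, 1],
    [0, -4, -0.5, 0, 0, 0, 1],
    [0, -4, -0.5, 0, 0, 0, 1],
    [0, -4, -0.5, 0, 0, 0, 1],
    [0, -4, -0.5, 0, 0, 0, 1],
    [0, -4, -0.5, 0, 0, 0, 1],
    [0, -4, -0.5, 0, 0, 0, 1],
  ],
)

```text
clock: 7.35
eef_pos: [0.5784, -0.1214, 0.3354]
tcp_rot: [-171.4, 90.0, -163.7]
force: [0.6, 0.9, -2.8]
width: 0.0591
```

>>> jog_arm(
  targets=[
    [0, -4, -0.5, 0, 0, 0, 1],
    [0, -3, -0.5, 0, 0, 0, 1],
    [0, -1.5, -0.2, 0, 0, 0, 1],
    [0, 0, 0, 0, 0, 0, 1],
    [3, 0, 0, 0, 0, 0, 1],
    [4, 0, 0, 0, 0, 0, 1],
    [3, 0, 0, 0, 0, 0, 1],
    [2, 0, 0, 0, 0, 0, 1],
  ],
)

```text
clock: 8.35
eef_pos: [0.5783, -0.2041, 0.2143]
tcp_rot: [144.3, 89.9, 152.0]
force: [0.0, 0.1, -2.3]
width: 0.0595
```

```bash
python3 - <<'E'
from h import *
from rig import imaging
a=np.radians(7.7)
plan([0.579,-0.207,0.182],[0,0,-1],[np.cos(a),np.sin(a),0])
for n in ("scene",):
    c=imaging.camera(n); cv2.imwrite(f"pics/{n}4.png",c["img"]); np.savez(f"pics/{n}4.npz",**c)
E
```

```text
t 8.35 axes cols
 [[-0.001 -0.135  0.991]
 [ 0.001  0.991  0.135]
 [-1.     0.001 -0.001]]
rot (tool) [ 0.0006 -0.001  -0.0007]
shift world cm [ 0.07 -0.29 -3.23]  in current tool [ 3.23 -0.29  0.03]  in target tool [ 3.23 -0.29  0.03]
F [ 0.   0.1 -2.3] width 0.0595 joints [-21.8   5.7 101.8   0.   72.5 -29.6]
```

View pics/scene4.png

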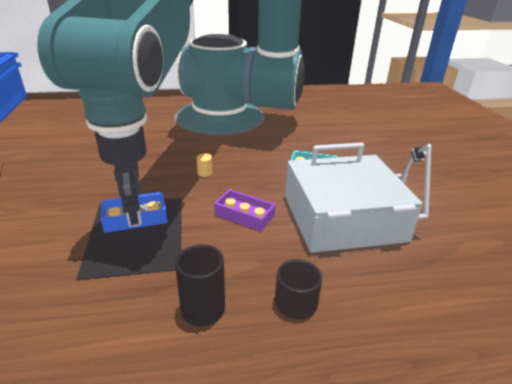

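>>> jog_arm(
  targets=[
    [1.2, -0.3, 0, 0, 0, 0, 1],
    [0.8, 0, 0, 0, 0, 0, 1],
    [0.5, 0, 0, 0, 0, 0, 1],
    [0.3, 0, 0, 0, 0, 0, 1],
    [0.2, 0, 0, 0, 0, 0, 1],
    [0.2, 0, 0, 0, 0, 0, 1],
    [0, 0, 0, 0, 0, 0, 1],
    [0, 0, 0, 0, 0, 0, 1],
  ],
)

```text
clock: 9.4
eef_pos: [0.5789, -0.2081, 0.1838]
tcp_rot: [-47.4, 90.0, -39.8]
force: [-0.4, -0.3, -3.7]
width: 0.0595
```

>>> jog_arm(
  targets=[
    [0.1, 0, 0, 0, 0, 0, 1],
    [0.1, 0, 0, 0, 0, 0, 1],
    [0.1, 0, 0, 0, 0, 0, 1],
    [0, 0, 0, 0, 0, 0, 1],
    [0, 0, 0, 0, 0, 0, 1],
    [0, 0, 0, 0, 0, 0, 1],
    [0, 0, 0, 0, 0, 0, 1],
    [0, 0, 0, 0, 0, 0, 1],
  ],
)

```text
clock: 10.4
eef_pos: [0.5789, -0.2081, 0.1813]
tcp_rot: [-96.1, 90.0, -88.4]
force: [-3.6, 0.9, 6.1]
width: 0.059
```

>>> jog_arm(
  targets=[
    [0, 0, 0, 0, 0, 0, 0.3],
    [0, 0, 0, 0, 0, 0, 0],
    [0, 0, 0, 0, 0, 0, -0.5],
    [0, 0, 0, 0, 0, 0, -1],
    [0, 0, 0, 0, 0, 0, -1],
    [0, 0, 0, 0, 0, 0, -1],
    [0, 0, 0, 0, 0, 0, -1],
    [0, 0, 0, 0, 0, 0, -1],
  ],
)

```text
clock: 11.4
eef_pos: [0.5789, -0.2081, 0.1807]
tcp_rot: [-45.4, 90.0, -37.7]
force: [-2.1, -0.9, 0.5]
width: 0.0854
```

```bash
python3 - <<'E'
from h import *
from rig import imaging
a=np.radians(7.7)
plan([0.579,-0.207,0.182],[0,0,-1],[np.cos(a),np.sin(a),0])
for n in ("wrist","scene"):
    c=imaging.camera(n); cv2.imwrite(f"pics/{n}5.png",c["img"]); np.savez(f"pics/{n}5.npz",**c)
E
```

```text
t 11.4 axes cols
 [[ 0.    -0.134  0.991]
 [-0.     0.991  0.134]
 [-1.    -0.     0.   ]]
rot (tool) [-0.0004  0.0001  0.0001]
shift world cm [0.01 0.11 0.13]  in current tool [-0.13  0.11  0.03]  in target tool [-0.13  0.11  0.03]
F [-2.1 -0.9  0.5] width 0.0854 joints [-22.1   7.9 102.8  -0.   69.2 -29.8]
```

View pics/wrist5.png

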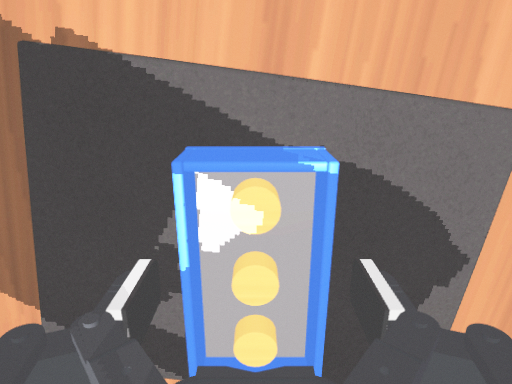

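View pics/scene5.png

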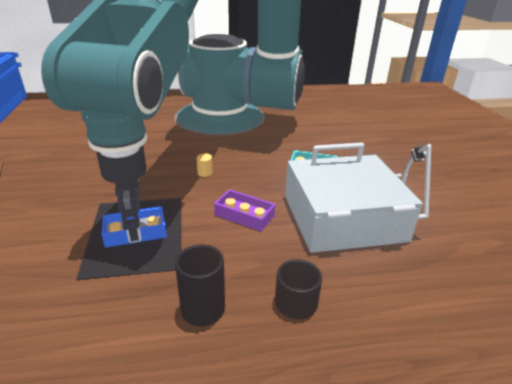

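The tray is released, upright and on the mat: wrist view, both pads clear at (130,290) and (380,290); scene, tray at (135,225). Retreating upward.

>>> jog_arm(
  targets=[
    [-1, 0, 0, 0, 0, 0, -1],
    [-2.5, 0, 0, 0, 0, 0, -1],
    [-3.5, 0, 0, 0, 0, 0, -1],
    [-4, 0, 0, 0, 0, 0, -1],
    [-4, 0, 0, 0, 0, 0, -1],
    [-4, 0, 0, 0, 0, 0, -1],
    [-1, 0, 0, 0, 0, 0, -1],
    [0, 0, 0, 0, 0, 0, -1],
  ],
)

```text
clock: 12.5
eef_pos: [0.5788, -0.208, 0.3813]
tcp_rot: [-28.5, 89.9, -20.8]
force: [-0.5, 0.5, -0.8]
width: 0.0857
```

```bash
python3 - <<'E'
from h import *
a=np.radians(1.4)
plan([0.5035,0.206,0.38],[0,0,-1],[np.cos(a),np.sin(a),0])
E
```

```text
t 12.5 axes cols
 [[ 0.001 -0.134  0.991]
 [-0.     0.991  0.134]
 [-1.    -0.001  0.001]]
rot (tool) [0.1096 0.001  0.0005]
shift world cm [-7.53 41.4  -0.13]  in current tool [ 0.11 42.04 -1.93]  in target tool [ 0.13 41.58 -6.51]
F [-0.5  0.5 -0.8] width 0.0857 joints [-22.1  -0.4  92.1   0.   88.2 -29.8]
```

>>> jog_arm(
  targets=[
    [0, 0, 0, 0.11, 0, 0, -1],
    [0, 3, -0.5, 0, 0, 0, -1],
    [0, 5, -0.8, 0, 0, 0, -1],
    [0, 5, -0.8, 0, 0, 0, -1],
    [0, 5, -0.8, 0, 0, 0, -1],
    [0, 5, -0.8, 0, 0, 0, -1],
    [0, 5, -0.8, 0, 0, 0, -1],
    [0, 5, -0.8, 0, 0, 0, -1],
  ],
)

```text
clock: 13.5
eef_pos: [0.5173, 0.122, 0.3792]
tcp_rot: [-171.6, 89.9, -170.3]
force: [0.5, 0.5, -0.1]
width: 0.0856
```

>>> jog_arm(
  targets=[
    [0, 5, -0.7, 0, 0, 0, -1],
    [0, 3.6, -0.5, 0, 0, 0, -1],
    [0, 0, 0, 0, 0, 0, -1],
    [0, 0, 0, 0, 0, 0, -1],
    [0, 0, 0, 0, 0, 0, -1],
    [0, 0, 0, 0, 0, 0, -1],
    [0, 0, 0, 0, 0, 0, -1],
    [0, 0, 0, 0, 0, 0, -1],
  ],
)

```text
clock: 14.5
eef_pos: [0.5039, 0.206, 0.3807]
tcp_rot: [17.5, 90.0, 18.8]
force: [0.2, -0.5, -0.3]
width: 0.0854
```

```bash
python3 - <<'E'
from h import *
from rig import imaging
a=np.radians(1.4)
plan([0.5035,0.206,0.281],[0,0,-1],[np.cos(a),np.sin(a),0])
for n in ("wrist","top"):
    c=imaging.camera(n); cv2.imwrite(f"pics/{n}6.png",c["img"]); np.savez(f"pics/{n}6.npz",**c)
c=load("top6");im=c["img"]
H,S,V=cv2.split(cv2.cvtColor(im,cv2.COLOR_BGR2HSV));m=(H>105)&(H<128)&(S>150);m[:150]=0;m[265:]=0;m[:,:300]=0;m[:,420:]=0
r=cv2.minAreaRect(onz(c,blob(m).reshape(-1,2),0.034)[:,:2].astype(np.float32));print("tray",r)
E
```

```text
t 14.5 axes cols
 [[ 0.    -0.024  1.   ]
 [ 0.     1.     0.024]
 [-1.     0.     0.   ]]
rot (tool) [-0.0007  0.0001 -0.    ]
shift world cm [-0.04 -0.   -9.97]  in current tool [ 9.97 -0.   -0.05]  in target tool [ 9.97 -0.   -0.04]
F [ 0.2 -0.5 -0.3] width 0.0854 joints [ 19.6  -9.3 100.5  -0.   88.8  18.2]
tray ((0.5758888125419617, -0.2050001174211502), (0.06383276730775833, 0.11627403646707535), 7.618619441986084)
```

View pics/wrist6.png

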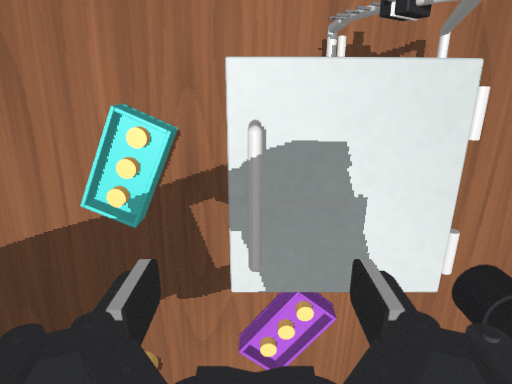

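View pics/top6.png

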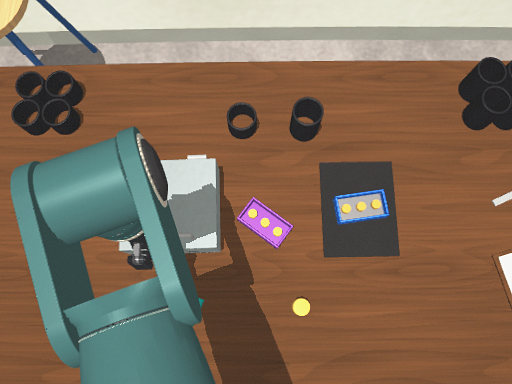

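The handle bar at column 256 is centred between the pads, and the tray is near the mat centre. I'll take a quick closer look at the clamp before gripping.

>>> jog_arm(
  targets=[
    [0, 3, 0, 0, 0, 0, -1],
    [0, 3, 0, 0, 0, 0, -1],
    [0, 0, 0, 0, 0, 0, -1],
    [0, 0, 0, 0, 0, 0, -1],
    [0, 0, 0, 0, 0, 0, -1],
    [0, 0, 0, 0, 0, 0, -1],
    [0, 0, 0, 0, 0, 0, -1],
    [0, 0, 0, 0, 0, 0, -1],
  ],
)

```text
clock: 15.6
eef_pos: [0.5025, 0.2661, 0.3808]
tcp_rot: [15.2, 90.0, 16.6]
force: [0.3, -0.1, -0.5]
width: 0.0853
```

```bash
python3 - <<'E'
from h import *
from rig import imaging
for n in ("wrist",):
    c=imaging.camera(n); np.savez(f"pics/{n}7.npz",**c)
    cv2.imwrite("pics/wrist7.png",c["img"]); cv2.imwrite(f"pics/{n}7c.png",cv2.resize(c["img"][20:170,300:500],None,fx=4,fy=4,interpolation=cv2.INTER_CUBIC))
s=load("scene5")["img"]; cv2.imwrite("pics/clamp_scene.png",cv2.resize(s[135:195,385:445],None,fx=10,fy=10,interpolation=cv2.INTER_CUBIC))
E
```

```text
(no output)
```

View pics/wrist7c.png

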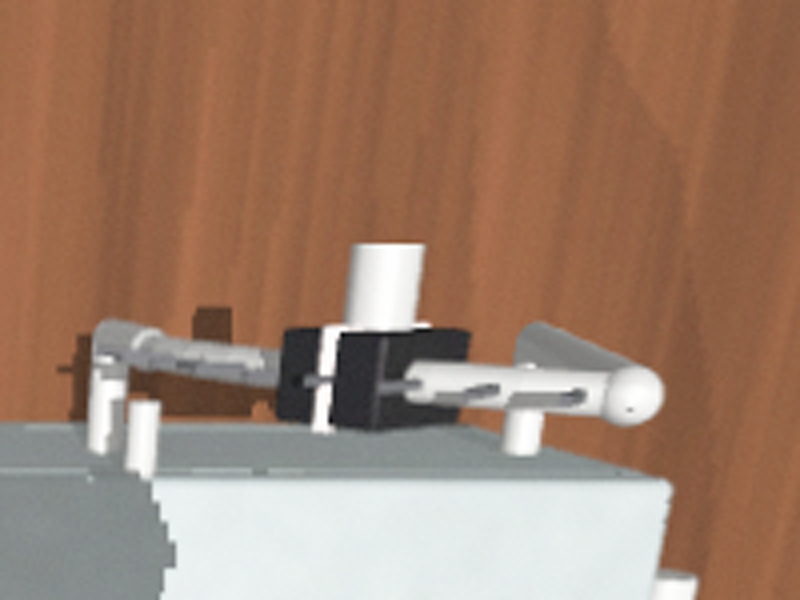

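View pics/clamp_scene.png

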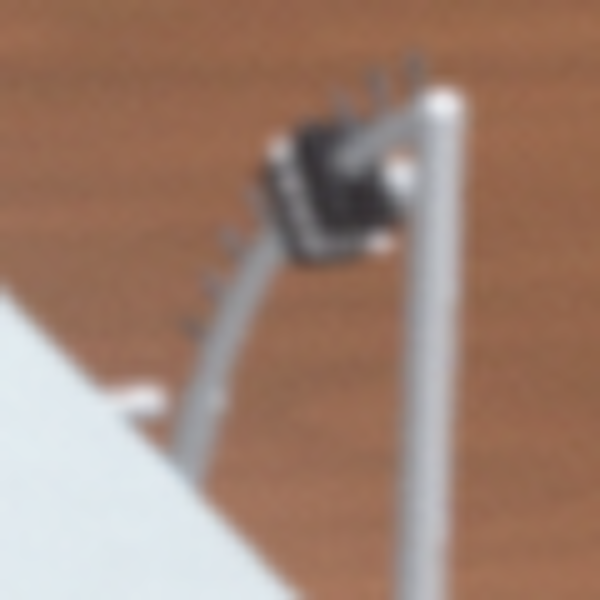

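```bash
python3 - <<'E'
from h import *
w=load("wrist7"); s=load("scene5"); t=load("top0")
W=lambda x,y:[(300+x/4-.375,20+y/4-.375)]; S=lambda x,y:[(385+x/10-.45,135+y/10-.45)]
a=np.radians(1.3); C=np.array([0.5755,0.207]);Rz=np.array([[np.cos(a),np.sin(a)],[-np.sin(a),np.cos(a)]])
def rep(n,p,e):
    l=Rz@(p[:2]-C); dx=0.095-l[0]; dz=p[2]-0.08
    print(n,np.round(p,4),"gap",round(e,4),"local",np.round(l,4),"r",round(np.hypot(dx,dz),4),"ang",round(np.degrees(np.arctan2(dz,dx)),2),"open",round(np.degrees(np.arctan2(dz,dx)-np.arctan2(5,105)),2))
rep("line outer corner",*tri(w,W(325,430),s,S(278,150)))
# pin tip check (shut): expect local (-.010,.114), z .085
rep("pin tip",*tri(w,W(145,402),s,S(160,400)))
# block corners -y/outer face low end
rep("arc top corner",*tri(w,W(635,395),s,S(440,103)))
# rays with plane local y=0.114
def plane(c,uv,yl):
    o,d=ray(c,uv); n=np.array([-np.sin(a),np.cos(a),0]); k=(yl-n[:2]@(o[:2]-C))/(d[0]@n); return o+k*d[0]
for yl in (.112,.115,.118):
    rep("W plane",plane(w,W(325,430),yl),0); rep("S plane o",plane(s,S(278,150),yl),0); rep("S plane i",plane(s,S(318,245),yl),0)
E
```

```text
line outer corner [0.5762 0.3251 0.1486] gap 0.0008 local [0.0034 0.1181] r 0.1144 ang 36.83 open 34.1
pin tip [0.564  0.3225 0.0864] gap 0.0012 local [-0.0088  0.1157] r 0.104 ang 3.54 open 0.81
arc top corner [0.6071 0.3335 0.173 ] gap 0.0007 local [0.0344 0.1258] r 0.111 ang 56.91 open 54.18
W plane [0.5933 0.3194 0.1025] gap 0 local [0.0204 0.112 ] r 0.078 ang 16.79 open 14.06
S plane o [0.5856 0.3193 0.1536] gap 0 local [0.0126 0.112 ] r 0.1104 ang 41.77 open 39.04
S plane i [0.6046 0.3197 0.1435] gap 0 local [0.0316 0.112 ] r 0.0897 ang 45.05 open 42.32
W plane [0.5843 0.3222 0.1265] gap 0 local [0.0114 0.115 ] r 0.0957 ang 29.09 open 26.36
S plane o [0.5813 0.3222 0.1513] gap 0 local [0.0084 0.115 ] r 0.1121 ang 39.47 open 36.74
S plane i [0.6004 0.3226 0.1411] gap 0 local [0.0276 0.115 ] r 0.091 ang 42.18 open 39.46
W plane [0.5753 0.325  0.1505] gap 0 local [0.0025 0.118 ] r 0.1163 ang 37.3 open 34.57
S plane o [0.5771 0.3251 0.149 ] gap 0 local [0.0042 0.118 ] r 0.114 ang 37.23 open 34.51
S plane i [0.5963 0.3255 0.1387] gap 0 local [0.0235 0.118 ] r 0.0925 ang 39.41 open 36.68
```

The white band sits at mid-block. Both estimates put the set opening at 34 to 34.5° (about 0.60 rad). In the shut check the pin measures 0.8° open, which is within error. Now back over the handle, then down to grip.

>>> jog_arm(
  targets=[
    [0, -3, 0, 0, 0, 0, -1],
    [0, -3, 0, 0, 0, 0, -1],
    [0, 0, 0, 0, 0, 0, -1],
    [2, 0, 0, 0, 0, 0, -1],
    [2.5, 0, 0, 0, 0, 0, -1],
    [2.5, 0, 0, 0, 0, 0, -1],
    [2, 0, 0, 0, 0, 0, -1],
    [1, 0, 0, 0, 0, 0, -1],
  ],
)

```text
clock: 16.65
eef_pos: [0.5036, 0.2065, 0.2788]
tcp_rot: [-163.7, 89.9, -162.3]
force: [-0.3, -0.3, 0.8]
width: 0.0853
```

>>> jog_arm(
  targets=[
    [0, 0, 0, 0, 0, 0, 1],
    [0, 0, 0, 0, 0, 0, 1],
    [0, 0, 0, 0, 0, 0, 1],
    [0, 0, 0, 0, 0, 0, 1],
    [0, 0, 0, 0, 0, 0, 1],
    [0, 0, 0, 0, 0, 0, 1],
    [0, 0, 0, 0, 0, 0, 1],
    [0, 0, 0, 0, 0, 0, 1],
  ],
  force=60,
)

```text
clock: 17.65
eef_pos: [0.5037, 0.2062, 0.2811]
tcp_rot: [168.5, 90.0, 169.9]
force: [-5.7, -0.7, 4.9]
width: 0.0077
```

```bash
python3 - <<'E'
from h import *
from rig import imaging
a=np.radians(1.4)
plan([0.5035,0.206,0.281],[0,0,-1],[np.cos(a),np.sin(a),0])
for n in ("wrist",):
    c=imaging.camera(n); cv2.imwrite(f"pics/{n}8.png",c["img"]); np.savez(f"pics/{n}8.npz",**c)
E
```

```text
t 17.65 axes cols
 [[-0.001 -0.024  1.   ]
 [ 0.     1.     0.024]
 [-1.     0.    -0.001]]
rot (tool) [-0.0004 -0.0005 -0.0001]
shift world cm [-0.02 -0.02 -0.01]  in current tool [ 0.01 -0.02 -0.02]  in target tool [ 0.01 -0.02 -0.02]
F [-5.7 -0.7  4.9] width 0.0077 joints [ 19.6  -6.2 107.1   0.   79.1  18.2]
```

View pics/wrist8.png

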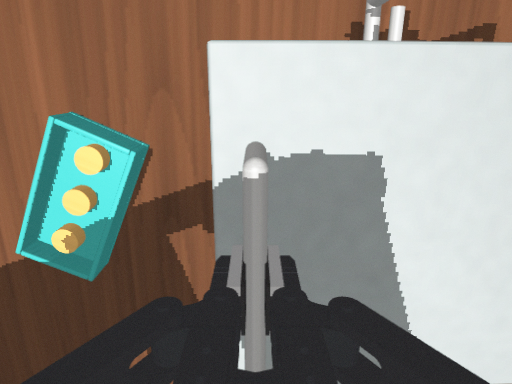

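The bar is held centrally between the pads at about (256,270). Lifting about the hinge in small steps, with the tool turning along with the cover.

>>> jog_arm(
  targets=[
    [-0.495, 0, 0.61, 0, 0.03, 0, 1],
    [-0.495, 0, 0.61, 0, 0.03, 0, 1],
    [-0.495, 0, 0.61, 0, 0.03, 0, 1],
    [-0.495, 0, 0.61, 0, 0.03, 0, 1],
    [-0.495, 0, 0.61, 0, 0.03, 0, 1],
    [-0.495, 0, 0.61, 0, 0.03, 0, 1],
    [0, 0, 0, 0, 0, 0, 1],
    [0, 0, 0, 0, 0, 0, 1],
  ],
)

```text
clock: 18.7
eef_pos: [0.5427, 0.2072, 0.3073]
tcp_rot: [-180.0, 79.5, -178.6]
force: [-8.7, 1.0, -1.5]
width: 0.0079
```

```bash
cat >> h.py <<'E'
def cov():
    from rig import get_obs
    o=get_obs();A=R.from_euler('xyz',o["tcp_rot"],degrees=True).as_matrix()
    g=o["eef_pos"]+0.155*A[:,0]
    a=np.radians(1.3); n=np.array([np.cos(a),np.sin(a)])
    l=(g[:2]-np.array([0.5755,0.207]))@n; dx=0.095-l; dz=g[2]-0.08
    print("t",round(o["clock"],2),"grasp pt",np.round(g,4),"r",round(np.hypot(dx,dz),4),"(exp .1742) open from pos",round(np.degrees(np.arctan2(dz,dx)-np.arctan2(46,168)),2),"tool tilt",round(np.degrees(np.arctan2(-A[0,0],-A[2,0])),2),"F",np.round(o["force"],1),"w",round(o["width"],4))
E
python3 - <<'E'
from h import *
from rig import imaging
cov()
c=imaging.camera("scene"); cv2.imwrite("pics/scene9.png",c["img"])
E
```

```text
t 18.7 grasp pt [0.5144 0.2065 0.1549] r 0.1731 (exp .1742) open from pos 10.31 tool tilt 10.53 F [-8.7  1.  -1.5] w 0.0079
```

View pics/scene9.png

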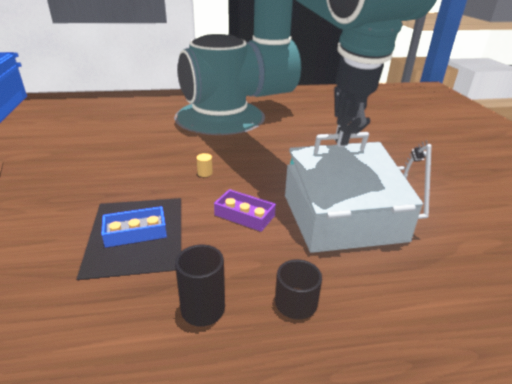

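The cover is following the arm at about 10.4° open with low forces. Continuing.

>>> jog_arm(
  targets=[
    [-0.495, 0, 0.61, 0, 0.03, 0, 1],
    [-0.495, 0, 0.61, 0, 0.03, 0, 1],
    [-0.495, 0, 0.61, 0, 0.03, 0, 1],
    [-0.495, 0, 0.61, 0, 0.03, 0, 1],
    [-0.495, 0, 0.61, 0, 0.03, 0, 1],
    [-0.495, 0, 0.61, 0, 0.03, 0, 1],
    [-0.495, 0, 0.61, 0, 0.03, 0, 1],
    [-0.495, 0, 0.61, 0, 0.03, 0, 1],
  ],
)

```text
clock: 19.75
eef_pos: [0.6007, 0.2085, 0.3317]
tcp_rot: [-180.0, 65.7, -178.6]
force: [-10.2, -0.3, -1.3]
width: 0.008
```

>>> jog_arm(
  targets=[
    [-0.495, 0, 0.61, 0, 0.03, 0, 1],
    [-0.495, 0, 0.61, 0, 0.03, 0, 1],
    [-0.495, 0, 0.61, 0, 0.03, 0, 1],
    [-0.495, 0, 0.61, 0, 0.03, 0, 1],
    [0, 0, 0, 0, 0, 0, 1],
    [0, 0, 0, 0, 0, 0, 1],
    [0, 0, 0, 0, 0, 0, 1],
    [0, 0, 0, 0, 0, 0, 1],
  ],
)

```text
clock: 20.75
eef_pos: [0.6312, 0.2093, 0.3385]
tcp_rot: [180.0, 58.9, -178.6]
force: [-10.2, 0.5, 0.1]
width: 0.0079
```

```bash
python3 - <<'E'
from h import *
from rig import imaging
cov()
c=imaging.camera("scene"); cv2.imwrite("pics/scene10.png",c["img"]);np.savez("pics/scene10.npz",**c)
cv2.imwrite("pics/scene10c.png",cv2.resize(c["img"][120:180,380:450],None,fx=10,fy=10,interpolation=cv2.INTER_CUBIC))
E
```

```text
t 20.75 grasp pt [0.5511 0.2073 0.2058] r 0.1734 (exp .1742) open from pos 31.2 tool tilt 31.11 F [-10.2   0.5   0.1] w 0.0079
```

View pics/scene10.png

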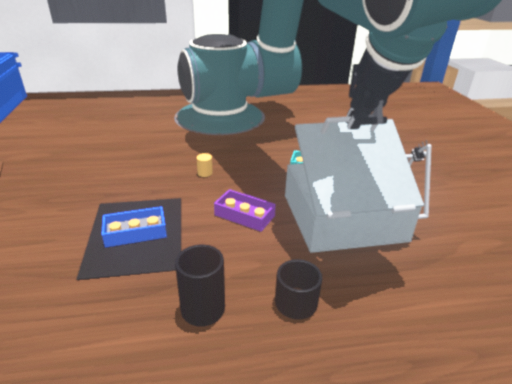

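View pics/scene10c.png

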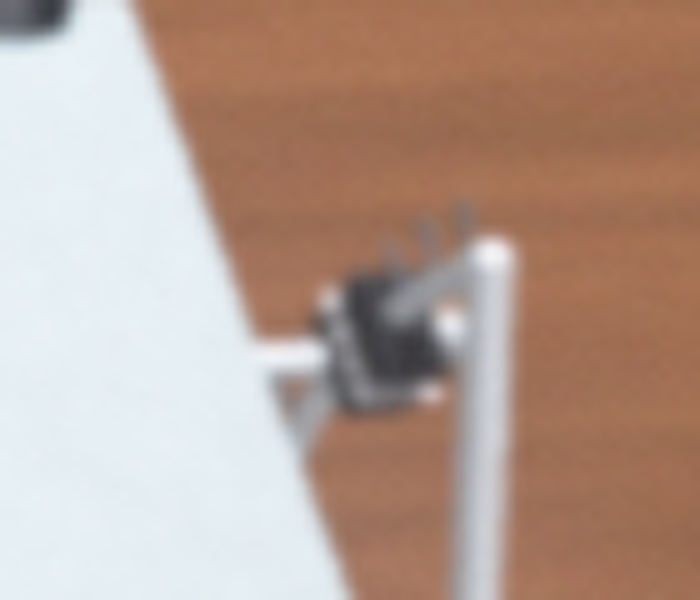

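The pin end at (325,355) in the crop is just below the white line, which runs from (328,300) to (365,400). The clamp has not moved. I'll go the last ~0.055 rad.

>>> jog_arm(
  targets=[
    [-0.33, 0, 0.4, 0, 0.02, 0, 1],
    [-0.33, 0, 0.4, 0, 0.02, 0, 1],
    [-0.25, 0, 0.3, 0, 0.015, 0, 1],
    [0, 0, 0, 0, 0, 0, 1],
    [0, 0, 0, 0, 0, 0, 1],
    [0, 0, 0, 0, 0, 0, 1],
    [0, 0, 0, 0, 0, 0, 1],
    [0, 0, 0, 0, 0, 0, 1],
  ],
)

```text
clock: 21.8
eef_pos: [0.6454, 0.2096, 0.3404]
tcp_rot: [180.0, 55.7, -178.6]
force: [-8.5, 0.4, -0.6]
width: 0.0077
```

```bash
python3 - <<'E'
from h import *
from rig import imaging
cov()
for n in ("scene","top","wrist"):
    c=imaging.camera(n); cv2.imwrite(f"pics/{n}11.png",c["img"]);np.savez(f"pics/{n}11.npz",**c)
    if n=="scene":cv2.imwrite("pics/scene11c.png",cv2.resize(c["img"][120:180,380:450],None,fx=10,fy=10,interpolation=cv2.INTER_CUBIC))
E
```

```text
t 21.8 grasp pt [0.5582 0.2075 0.2123] r 0.1735 (exp .1742) open from pos 34.36 tool tilt 34.25 F [-8.5  0.4 -0.6] w 0.0077
```

View pics/scene11c.png

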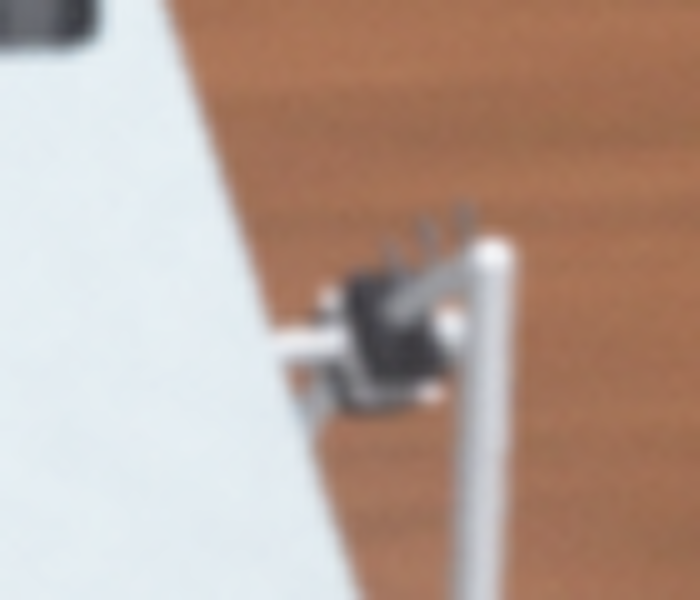

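View pics/top11.png

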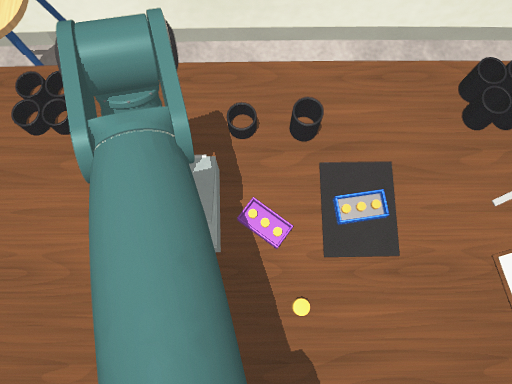

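View pics/wrist11.png

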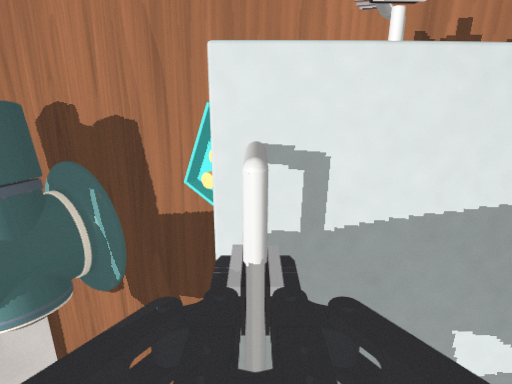

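The pin end at crop (345,343) now sits on the white line, whose top corner is still at (328,300), so the clamp is unmoved. Cover opening is 34.3° against the measured 34.4°. The tray, tubes and plug stand as before. One settling call, then a final check.

>>> jog_arm(
  targets=[
    [0, 0, 0, 0, 0, 0, 1],
    [0, 0, 0, 0, 0, 0, 1],
    [0, 0, 0, 0, 0, 0, 1],
    [0, 0, 0, 0, 0, 0, 1],
    [0, 0, 0, 0, 0, 0, 1],
    [0, 0, 0, 0, 0, 0, 1],
    [0, 0, 0, 0, 0, 0, 1],
    [0, 0, 0, 0, 0, 0, 1],
  ],
)

```text
clock: 22.95
eef_pos: [0.6454, 0.2096, 0.3404]
tcp_rot: [180.0, 55.7, -178.6]
force: [-9.3, 0.1, 0.3]
width: 0.0083
```

```bash
python3 - <<'E'
from h import *
from rig import get_obs, workorder
cov()
s=load("scene11"); a=np.radians(1.3)
for th in (30,34.3,38):
    t=np.radians(th); x=0.095-.105*np.cos(t)+.005*np.sin(t); z=.08+.105*np.sin(t)+.005*np.cos(t)
    p=np.array([0.5755+x*np.cos(a)-.114*np.sin(a),.207+x*np.sin(a)+.114*np.cos(a),z]); print(th,"pin end expected in crop",(proj(s,p)[0]-[380,120]+.45)*10)
print(np.abs(get_obs()["joint_vel"]).max())
print(workorder.hand_in())
E
```

```text
t 22.95 grasp pt [0.5582 0.2075 0.2123] r 0.1735 (exp .1742) open from pos 34.36 tool tilt 34.25 F [-9.3  0.1  0.3] w 0.0083
30 pin end expected in crop [299.34165538 363.66515589]
34.3 pin end expected in crop [319.96012616 344.33404776]
38 pin end expected in crop [338.71612395 329.65432786]
0.09328024124938919
the job is handed in; nothing more can be done
None
```

I set the blue gauge tray down upright on the mat, then lifted the cover by its handle to the clamp's white line. I handed the job in at about 23 s with the gripper still holding the cover; the hand-in gave no verdict.

**Last checks:**
- **Tray:** it stands upright and untouched on the mat, about 2 mm from the mat's centre in the top view.
- **Cover:** arm position and tool tilt both give an opening of 34.3°. I measured the clamp setting at 34.1–34.5°. In the scene view the pin end sits on the white line.
- **Grip:** the arm was at rest with the jaws on the handle bar (60 N set) and about 9 N at the wrist.
- **Clamp, tubes and plug:** none looked moved in the last pictures.

**Disagreements:**
- The pin end I worked out for the scene view is about 2.5 pixels (roughly 4 mm) to the side of where the picture shows it. Its height agrees to about a tenth of a pixel, so I put this down to calibration and box-pose error.
- The jaws read 8 mm on a bar given as 10 mm, although the grip held throughout the lift.

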